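# Ready the light stand: clear filter, iris to its mark

## Robot

A 7-joint arm with a two-finger parallel gripper is mounted at the origin on a cart in front of the work surface, level with it; the furniture and walls round the work are solid. World frame = base frame: x ahead of the robot, y to its left, z up, the work surface at z = 0. Lengths are in m, angles in rad, forces in N, time in s.
With the tool pointing down it reaches from about 0.4 to 0.85 m from the base axis. Payload 10.4 kg.
Tool frame: the origin (TCP) lies midway between the tips of the shut fingers; the grasp point (between the pads) lies 19 mm behind it (manip.pinch_z is the distance from the TCP to the grasp point, in m); y points along the fingers, x is the direction in which the jaws open and shut, and the axes are right-handed (so a half turn about y gives the same grasp; the last joint's range is limited). The gripper opens to 85 mm and grips with 20 to 120 N. Pads are 22 mm wide; open, the fingers measure 114 mm over their backs; the gripper's body (76 mm by 85 mm) begins 54 mm behind the grasp point. The pads swing forward as they close: fully open they stand 13 mm farther back than shut.
Start: joints at [-1.336, 0.332, -0.065, 1.46, 0.022, 1.35, -0.088], TCP at [0.159, 0.604, 0.231] pointing down, gripper open.
Joint ranges: [-2.6, 2.6], [-0.5, 2.12], [-1.47, 1.34], [0.16, 2.42], [-1.27, 4.41], [0.06, 2.06], [-2.6, 2.6]. Speed limits (rad/s): [2.22, 2.22, 2.79, 2.79, 3.14, 3.14, 3.14].

## Interface

Orientations are given as a unit quaternion [x, y, z, w].
In Python, from workcell import manip gives the robot as it stands.
- The arm moves only by the shell command python3 -m pendant 'ROWS' [OPENING] [FORCE]. ROWS is a JSON object of lists of equal length, an entry for each row: "offset": the shift along the tool's x, y, z scaled (see below), a list of three; "turn": the turn, a rotation vector about the tool's x, y, z scaled (see below), a list of three. A call has 1 to 12 rows; each row is the pose to reach, as a shift and turn from the pose measured when the call began, along the tool's axes at that moment; what a row does not reach only later rows make up. The controller multiplies each number of a shift by 200 mm and each number of a turn by 45 degrees. A row lasts 1/8 s, in which the tool goes at most 62.5 mm and 10.7 degrees, less where a joint would pass 70% of its speed; a pose out of reach is approached as far as the arm can. A call with a number of a shift or a turn outside -1 to 1 is refused whole. A call with a gripper value outside its range is refused whole. OPENING is the opening in per cent of the stroke, from 0 (shut) to 100 (fully open), set as the call begins (- or left out, the last holds). The fingers move at their own pace and stop on an object; FORCE is the grip in N (left out, the last holds). Time passes only in rows, so rows that repeat a pose let the fingers close. It gives the time, the measured TCP pose, the force and the opening at its end, in the units of the state.
- manip.get_obs(): the state, without advancing time (a new reading comes with each control period).
- manip.camera(name): name is "scene" or "top"; returns (picture, depth): 384x512x3 uint8, red, green, blue; 384x512 float32, m along the optical axis (not along the pixel's ray), 0 where there is no reading.
- manip.camera_model(name): a dict with "intrinsics" (3x3 intrinsics, pixels), "R" (3x3) and "t" (3): a world point X has camera coordinates R X + t. Camera axes: x right, y down, z forward; pixel columns grow to the right and rows downward; lengths in m; the calibration is good to about 2 mm. A picture is of the moment at which its call begins. camera_model takes no time and is no camera call.
- manip.hand_in(): hands the job in, once; it reports no verdict.
The state is a dict: "clock": time; "joint_pos": joint angles; "joint_velocities": joint speeds; "tau": joint torques, N m; "position": TCP position; "ee_rot": TCP orientation; "ft_force": force on the tool from outside, world axes, zero at the start; "torque": the same for the moment, N m; "grip_width": opening from 0.0 (shut) to 1.0 (fully open).
Only numpy, scipy, OpenCV 4.12 (cv2) and the standard library are available. Lean on these libraries where they do the work, as an engineer would, in place of code of your own. Each camera call takes 0.05 s, during which the arm holds its last target. There are 200 camera calls.

## Task

Get the light stand ready for viewing a dish, by gentle pushing only: push the filter slider, whose thumb plate sticks out of the stand's right side, fully home to its stop so that the smoked glass leaves the light opening, and push the upright pin of the iris lever around its arc until the lever stands on the one long mark of the scale. Use the fingertips or the outside of the fingers, in whichever order you like; do not pinch or lift anything or shove the stand out of its place, leave the dish, the cup and the dropper bottle alone, and let go of everything at the end.

Things in the scene. Friction and masses are not known exactly. Their poses are not given: they have to be found in the camera images.
- light_stand: Low light stand, grey top, dark sides, 164 (x) x 189 (y) mm, 3 kg, loose on rubber feet (slides at about 20 N). Origin: on the iris axis, at desk height; own -x is its front, own +y its left; turned up to 0.3 rad. Casting: own x -82..82, own y -85..104, top at 50 mm. On it a black ring, radius 59, top at 60 mm, and a metal scale on the left; only the lever pin is higher.
- iris_ring (a joint): Turn of the iris ring and lever, rad, 0 to 1.571 (stops). Grows clockwise from above and opens the iris. In the stand's axes the lever points from the origin to 135 deg minus this (135 deg = front left, 45 = rear left). Short marks every 10 deg; the long mark is at 60 deg = 1.047 rad. Starts at 0.05 to 0.6. Stiff (1 to 1.5 N at the pin), no spring, stays where left.
- lever_pin (a point): Point on the lever's upright pin, 77.5 mm above the desk, 84 mm from the iris axis. Here the pin has a black sleeve, 12 mm in diameter, from 68.5 to 86.5 mm above the desk; below it the bare steel pin is 9 mm thick, down to the flat steel lever (7 mm wide, top at 59 mm), which runs radially from the ring to 91 mm from the axis.
- long_mark (a point): Point on the long scale mark, 84 mm from the iris axis, 51 mm above the desk: the pin must come straight above it. The mark is a black radial line 2.4 mm wide, 62 to 96 mm from the axis, so that its outer end shows past the lever; all other marks are thin and end at 72 mm.
- filter_slider (a joint): Travel of the filter slider, m, 0 to its stop at 0.06. Flat metal plate, 62 mm wide, 30 to 37 mm above the desk, in a slot right through the stand along own y. Starts at 0 to 0.006, out at the right (own -y), smoked glass under the iris; grows as it is pushed to own +y; home, its right thumb plate is 2 mm off the casting and the left end sticks out. Slides at 1.5 to 2 N, no spring, stays.
- slider_push_face (a point): Middle of the outer (own -y) face of the slider's right black thumb plate, 41 mm above the desk; push it toward the stand's own +y. The plate is upright, 46 mm wide (own x), 8 mm thick, from 26 to 56 mm above the desk. With the slider at 0 the point lies at own x = 0, own y = -155 mm.
- dish: Bystander: empty flat lidded clear petri dish, 60 mm across, 14 mm high, loose on the desk, at the front left of the stand. Origin at the centre of its underside.
- cup: Bystander: 60 ml sample cup with a screw lid, 49 mm across, 60 mm high, loose, right of the stand beyond the mouse pad. Origin at the centre of its underside.
- dropper: Bystander: small amber dropper bottle with a black rubber bulb, 34 mm across, 102 mm high, loose, right of the stand beyond the mouse pad. Origin at the centre of its underside.

How it is judged:
At the end, for the whole second after the job is handed in: The iris lever stands on the long mark within 0.06 rad (3.4 deg, 5 mm at the pin) and is at rest; the filter slider is home within 3 mm; the stand is within 25 mm of where it stood; dish, cup and dropper bottle are within 20 mm of where they were, cup and bottle upright (value of joint iris_ring between 0.987 and 1.107 rad and value of joint filter_slider above 0.057 m and velocity of joint iris_ring between -0.02 and 0.02 rad/s and distance of light_stand from where it was at the start of the episode below 0.025 m and distance of each of dish, cup, dropper from where it was at the start of the episode below 0.02 m and angle between each of cup, dropper's own z axis and vertical below 0.2 rad); the robot touches nothing.
It fails at once if the light stand or its parts are pinched or pushed hard (over 30 N) (contact force between the fingers and light_stand above 30 N).
It fails at once if the light stand is lifted or tipped (height (world z) of light_stand above 0.01 m or angle between light_stand's own z axis and vertical above 0.1 rad).
It fails at once if the light stand is shoved out of its place (more than 40 mm) (distance of light_stand from where it was at the start of the episode above 0.04 m).
It fails at once if a bystander is lifted or carried (height (world z) of any of dish, cup, dropper above 0.02 m).
It fails at once if a bystander is knocked away or over (distance of any of dish, cup, dropper from where it was at the start of the episode above 0.05 m).
It also fails if it takes over 51 s, if anything falls off the work surface, if the arm or the gripper's body presses on something with over 40 N, if the wrist force passes 120 N, or if a joint passes its speed limit or range.

## Working session

There is one attempt and no reset: what is moved stays moved. The work goes in short steps, Python scripts to look and compute and a shell command to move; the robot and the scene stay as the last step left them, time stands still between calls to the robot, and variables do not carry over. Pictures are saved under pics/ and viewed, about 8 in all and at most 12, crops included, and the job is handed in when it is done.

```bash
mkdir -p pics; cat > h.py <<'E'
from workcell import manip
import numpy as np, cv2
def save(c,name,crop=None,s=1):
    p,d=manip.camera(c); np.save('pics/%s_d.npy'%name,d)
    im=p[:,:,::-1]
    if crop: x0,y0,x1,y1=crop; im=im[y0:y1,x0:x1]
    cv2.imwrite('pics/%s.png'%name,cv2.resize(im,None,fx=s,fy=s,interpolation=cv2.INTER_CUBIC)); return p,d
def at_z(c,u,v,z):
    m=manip.camera_model(c);K,R,t=[np.array(m[k]) for k in('intrinsics','R','t')]
    r=R.T@np.linalg.inv(K)@[u,v,1]; o=-R.T@t
    return o+r*(z-o[2])/r[2]
def pix(c,X):
    m=manip.camera_model(c);K,R,t=[np.array(m[k]) for k in('intrinsics','R','t')]
    q=K@(R@np.array(X)+t); return q[:2]/q[2]
E
python3 - <<'E'
from h import *
save('top','top0',None,1.5); save('scene','sc0',None,1.5)
o=manip.get_obs(); print(o['clock'],o['position'],o['ee_rot'],o['ft_force'],o['grip_width'],manip.pinch_z)
for c in('top','scene'): m=manip.camera_model(c); print(m)
E
```

```text
0.1 [0.15924163 0.60402768 0.23059316] [ 0.56039354  0.43123922 -0.43194653 -0.55983391] [-0.05211816 -0.67114738 -0.00450839] 0.9992050171767874 0.0187
{'intrinsics': array([[465.05902119,   0.        , 253.23237198],
       [  0.        , 465.05902119, 191.76744225],
       [  0.        ,   0.        ,   1.        ]]), 'R': array([[ 0.01480898, -0.99987985,  0.00458085],
       [-0.9959366 , -0.01515728, -0.08877246],
       [ 0.08883123, -0.00324761, -0.9960414 ]]), 't': array([0.09511133, 0.48560513, 1.68053851])}
{'intrinsics': array([[425.12644087,   0.        , 246.58986779],
       [  0.        , 425.12644087, 192.5082895 ],
       [  0.        ,   0.        ,   1.        ]]), 'R': array([[ 0.82674607, -0.56254757, -0.00558285],
       [-0.29651643, -0.42729801, -0.85410445],
       [ 0.47808885,  0.7077829 , -0.52007155]]), 't': array([-0.31825606,  0.25817935,  0.9182178 ])}
```

View pics/top0.png

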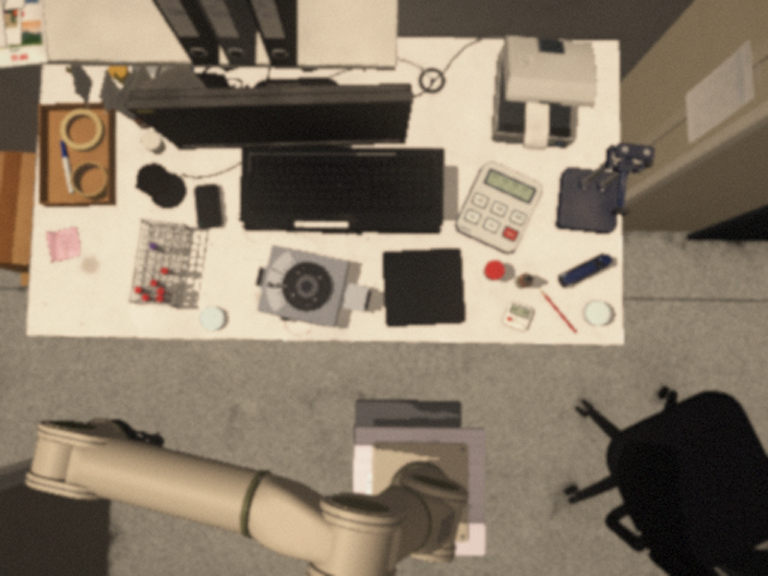

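View pics/sc0.png

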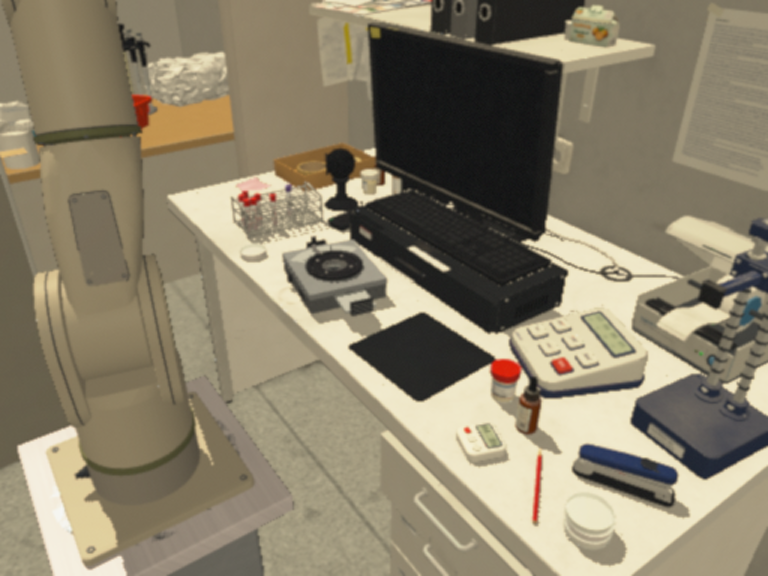

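```bash
python3 - <<'E'
from h import *
from scipy.spatial.transform import Rotation as R
print(R.from_quat(manip.get_obs()['ee_rot']).as_matrix().round(3))
E
```

```text
[[ 0.255 -0.    -0.967]
 [ 0.967 -0.001  0.255]
 [-0.001 -1.    -0.   ]]
```

```bash
python3 - <<'E'
from h import *
p,d=save('top','top1',(160,150,270,230),7)
p2,d2=save('scene','sc1',(180,145,270,220),8)
m=manip.camera_model('top');K,R,t=[np.array(m[k]) for k in('intrinsics','R','t')]
v,u=np.mgrid[0:384,0:512]
P=((np.stack([u,v,np.ones_like(u)],-1)@np.linalg.inv(K).T*d[...,None])-t)@R
s=np.zeros((384,512),bool); s[155:225,165:265]=1
for lo,hi in((.043,.056),(.056,.066),(.07,.095)):
    q=P[s&(P[...,2]>lo)&(P[...,2]<hi)]; print(lo,len(q),q.mean(0).round(4))
    if len(q)>5: print(cv2.minAreaRect(q[:,:2].astype(np.float32)*1000), cv2.minEnclosingCircle(q[:,:2].astype(np.float32)*1000))
np.set_printoptions(linewidth=250)
print((P[160:222:2,166:264:3,2]*1000).astype(int))
E
```

```text
0.043 1690 [0.4867 0.2866 0.0505]
((499.0938720703125, 262.48419189453125), (225.94110107421875, 271.02001953125), 4.118007659912109) ((511.76678466796875, 265.5516052246094), 153.70460510253906)
0.056 692 [0.4844 0.2801 0.0598]
((480.1545715332031, 262.1512145996094), (273.3906555175781, 161.90896606445312), 76.85881805419922) ((484.3598327636719, 261.1686096191406), 136.69644165039062)
0.07 10 [0.4843 0.3612 0.0855]
((484.0933837890625, 362.0066223144531), (7.794286251068115, 9.670825004577637), 10.523760795593262) ((484.4709777832031, 361.6351318359375), 5.275030136108398)
[[ 9  2 -2 ... -4  2  3]
 [-6  5  2 ...  0  1  7]
 [ 7  2  2 ...  1  2 -1]
 ...
 [ 8  0 -7 ...  0  1  3]
 [ 1  0  0 ... -7  1  4]
 [ 6  1  0 ... -3 -4 -2]]
```

View pics/top1.png

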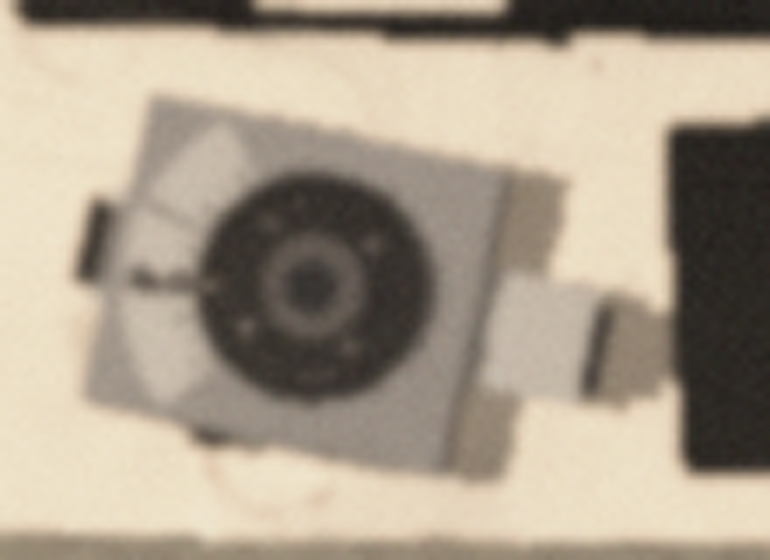

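View pics/sc1.png

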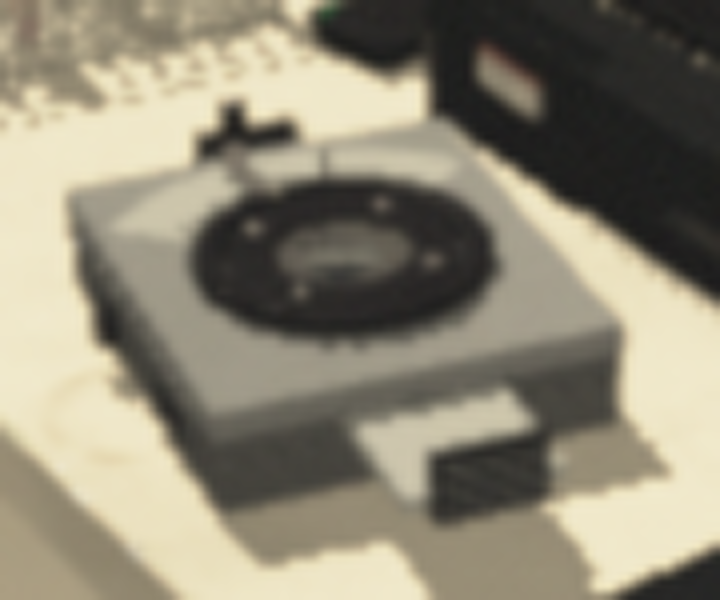

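```bash
python3 - <<'E'
from h import *
f=lambda u,v,z: at_z('top',160+(u+.5)/7-.5,150+(v+.5)/7-.5,z)[:2]
c=np.array([f(*q,.05) for q in((152,95),(508,168),(443,472),(85,400))])
print(c.round(4)); TL,TR,BR,BL=c
e=[TL-TR,BL-BR]; print([np.linalg.norm(q) for q in e],[np.linalg.norm(TL-BL),np.linalg.norm(TR-BR)])
yaws=[np.arctan2(-q[0],q[1]) for q in e]+[np.arctan2(q[1],q[0]) for q in(TL-BL,TR-BR)]; print(yaws)
y=np.mean(yaws); R=np.array([[np.cos(y),-np.sin(y)],[np.sin(y),np.cos(y)]])
o1=c.mean(0)-R@[0,.0095]; o2=f(316,287,.06); print('origin',o1,o2)
o=(o1+o2)/2
for n,q in dict(pin=(137,273,.0865),pin_=(145,280,.0865),mark0=(152,206,.051),mark1=(203,230,.051),thumb=(612,340,.041),padR=(606,345,.056)).items():
    w=f(*q); l=R.T@(w-o); print(n,w,l,np.hypot(*l),np.degrees(np.arctan2(l[1],l[0])))
print(y,o,'mark',o+.084*R@[np.cos(np.radians(75)),np.sin(np.radians(75))],'face',o+R@[0,-.155])
E
```

```text
[[0.5815 0.3641]
 [0.5463 0.1796]
 [0.3892 0.2099]
 [0.4233 0.3939]]
[np.float64(0.18782510924425974), np.float64(0.1871444165001763)] [np.float64(0.16093197381525123), np.float64(0.15998644514539243)]
[np.float64(-0.18822292105795455), np.float64(-0.1831703444034734), np.float64(-0.1861395863698982), np.float64(-0.19039689806407734)]
origin [0.48333975 0.27751244] [0.48233095 0.2760289 ]
pin [0.4856364  0.36343178] [-0.01335762  0.08567127] 0.0867063634185556 98.86204399275732
pin_ [0.48216477 0.35931238] [-0.01600296  0.08097832] 0.08254443472057245 101.17877237440128
mark0 [0.52370121 0.36228689] [0.02425653 0.09162239] 0.09477890850481073 75.17144797030198
mark1 [0.51168597 0.33572712] [0.01738804 0.063292  ] 0.06563703829009178 74.63827103388272
thumb [0.45890954 0.12462502] [ 0.00477431 -0.15394138] 0.15401539821207563 -88.22360886593557
padR [0.45517171 0.12750226] [ 0.00056677 -0.15180914] 0.15181019747348956 -89.78609109365325
-0.18698243747385085 [0.48283535 0.27677067] mark [0.51928029 0.35245268] face [0.45402166 0.12447237]
```

```bash
cat >> h.py <<'E'
from scipy.spatial.transform import Rotation as Ro
Y=-.187; O=np.array([.4828,.2768]); R2=np.array([[np.cos(Y),-np.sin(Y)],[np.sin(Y),np.cos(Y)]])
def st():
    o=manip.get_obs(); p=np.array(o['position']); l=R2.T@(p[:2]-O)
    print('t',round(o['clock'],2),'local',l.round(4),'z',p[2].round(4),'F own',(R2.T@np.array(o['ft_force'])[:2]).round(2),np.round(o['ft_force'][2],2),'w',round(o['grip_width'],3)); return o
def go(x,y,z):
    o=st(); d=np.r_[O+R2@[x,y],z]-o['position']; M=Ro.from_quat(o['ee_rot'])
    T=np.c_[np.r_[R2[:,1],0],[0,0,-1],-np.r_[R2[:,0],0]]
    print('offset',(M.as_matrix().T@d/.2).round(3),'turn',((M.inv()*Ro.from_matrix(T)).as_rotvec()/(np.pi/4)).round(3))
E
python3 -c "
from h import *
go(-.06,.083,.15)"
```

```text
t 0.2 local [-0.3787  0.2615] z 0.2308 F own [-0.42 -1.2 ] -0.03 w 1.001
offset [-0.777  0.405 -1.653] turn [-0.    -0.09  -0.001]
```

```bash
python3 -m pendant '{"offset":[[-0.13,0.03,-0.27],[-0.26,0.06,-0.54],[-0.4,0.1,-0.83],[-0.4,0.1,-0.83]],"turn":[[0,-0.09,0],[0,-0.09,0],[0,-0.09,0],[0,-0.09,0]]}' 0 20; python3 -c "
from h import *
go(-.06,.083,.15)"
```

```text
clock: 0.7
position: [0.3042, 0.4804, 0.2105]
ee_rot: [0.547, 0.448, -0.449, -0.545]
ft_force: [0.0, 0.2, 0.4]
grip_width: 0.14
t 0.7 local [-0.2134  0.1668] z 0.2105 F own [-0.04  0.23] 0.4 w 0.14
offset [-0.412  0.305 -0.77 ] turn [ 0.002 -0.011 -0.003]
```

```bash
python3 -m pendant '{"offset":[[-0.13,0.1,-0.25],[-0.27,0.2,-0.5],[-0.41,0.3,-0.77],[-0.41,0.3,-0.77],[-0.41,0.3,-0.77]],"turn":[[0,-0.01,0],[0,-0.01,0],[0,-0.01,0],[0,-0.01,0],[0,-0.01,0]]}'; python3 -c "
from h import *
go(-.055,.083,.072)"
```

```text
clock: 1.32
position: [0.4387, 0.3706, 0.1508]
ee_rot: [0.545, 0.451, -0.451, -0.544]
ft_force: [-0.6, 0.6, -0.1]
grip_width: 0.007
t 1.32 local [-0.0607  0.084 ] z 0.1508 F own [-0.7   0.49] -0.06 w 0.007
offset [-0.004  0.394 -0.028] turn [ 0.001 -0.001 -0.003]
```

```bash
python3 -m pendant '{"offset":[[0,0.2,0],[0,0.39,0],[0,0.39,0],[0,0.39,0]],"turn":[[0,0,0],[0,0,0],[0,0,0],[0,0,0]]}'; python3 - <<'E'
from h import *
go(-.005,.083,.072)
save('scene','sc2',(180,125,270,200),6); save('top','top2',(160,150,270,230),6)
a=cv2.imread('pics/sc2.png');b=cv2.imread('pics/top2.png');b=cv2.resize(b,(540,393));cv2.imwrite('pics/v2.png',cv2.vconcat([a,b])[:,:])
E
python3 -c "
import cv2;a=cv2.imread('pics/v2.png');print(a.shape);cv2.imwrite('pics/v2.png',cv2.resize(a,None,fx=.7,fy=.7))"
```

```text
clock: 1.82
position: [0.4388, 0.372, 0.0746]
ee_rot: [0.545, 0.452, -0.451, -0.544]
ft_force: [1.7, 0.4, 1.0]
grip_width: 0.0
t 1.82 local [-0.061   0.0853] z 0.0746 F own [1.56 0.72] 0.98 w 0.0
offset [-0.012  0.013 -0.28 ] turn [ 0.002  0.001 -0.001]
(843, 540, 3)
```

View pics/v2.png

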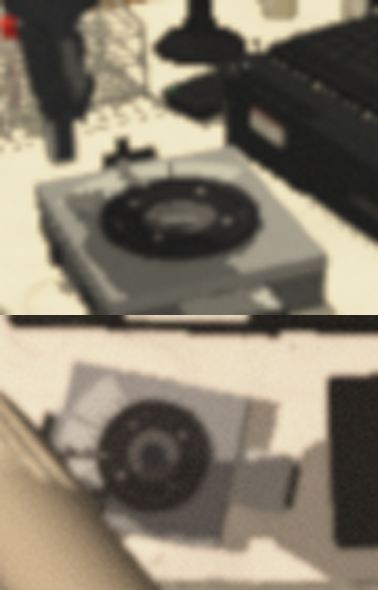

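```bash
python3 -m pendant '{"offset":[[-0.01,0.01,-0.05],[-0.01,0.01,-0.1],[-0.01,0.01,-0.13],[-0.01,0.01,-0.16],[-0.01,0.01,-0.18],[-0.01,0.01,-0.2],[-0.01,0.01,-0.22],[-0.01,0.01,-0.22]],"turn":[[0,0,0],[0,0,0],[0,0,0],[0,0,0],[0,0,0],[0,0,0],[0,0,0],[0,0,0]]}'; python3 - <<'E'
from h import *
go(.0,.083,.073)
save('scene','sc3',(190,145,260,195),10)
E
```

```text
clock: 2.92
position: [0.4826, 0.3613, 0.073]
ee_rot: [0.545, 0.452, -0.45, -0.544]
ft_force: [-0.1, 0.1, 0.3]
grip_width: 0.001
t 2.92 local [-0.0159  0.083 ] z 0.073 F own [-0.14  0.09] 0.25 w 0.001
offset [ 0.     0.    -0.079] turn [ 0.004 -0.    -0.   ]
```

View pics/sc3.png

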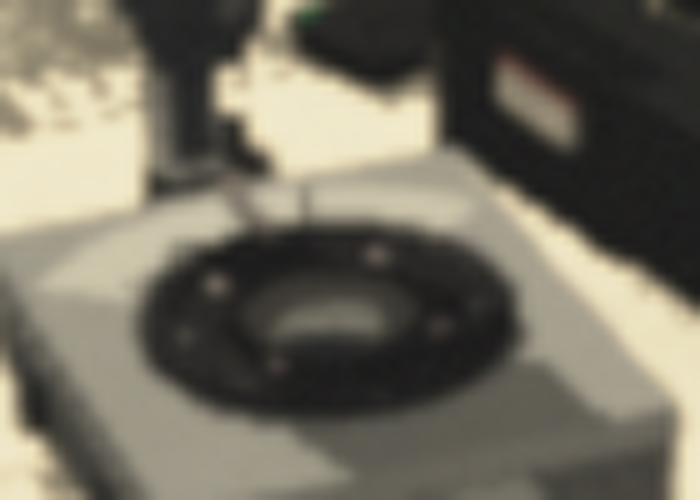

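```bash
python3 -m pendant '{"offset":[[0,0,-0.02],[0,0,-0.04],[0,0,-0.06],[0,0,-0.08],[0,0,-0.08],[0,0,-0.08]],"turn":[[0,0,0],[0,0,0],[0,0,0],[0,0,0],[0,0,0],[0,0,0]]}'; python3 - <<'E'
from h import *
go(.005,.083,.073)
p,d=save('scene','sc4',(190,145,260,195),10)
m=manip.camera_model('scene');
c,s=np.cos,np.sin
for a in (75,78,81,85): print(a,[ (((pix('scene',np.r_[O+R2@(r*np.array([c(np.radians(a)),s(np.radians(a))])),z])-[190,145])+.5)*10-.5).round(0) for r,z in((.062,.059),(.084,.059),(.084,.0865),(.096,.051))])
E
```

```text
clock: 3.72
position: [0.4983, 0.3581, 0.073]
ee_rot: [0.545, 0.452, -0.45, -0.544]
ft_force: [-0.8, -0.4, -0.1]
grip_width: -0.001
t 3.73 local [0.0001 0.0828] z 0.073 F own [-0.72 -0.57] -0.09 w -0.001
offset [ 0.001  0.    -0.024] turn [ 0.004 -0.    -0.   ]
75 [array([308., 214.]), array([302., 183.]), array([298., 107.]), array([299., 188.])]
78 [array([298., 215.]), array([288., 184.]), array([285., 108.]), array([284., 189.])]
81 [array([288., 216.]), array([275., 185.]), array([271., 109.]), array([269., 191.])]
85 [array([275., 217.]), array([257., 188.]), array([254., 112.]), array([249., 193.])]
```

View pics/sc4.png

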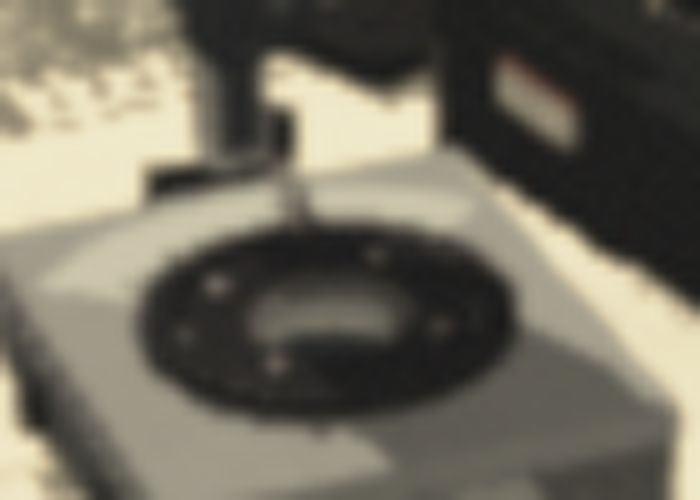

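```bash
python3 -m pendant '{"offset":[[0,0,-0.01],[0,0,-0.02],[0,0,-0.023],[0,0,-0.023],[0,0,-0.023]],"turn":[[0,0,0],[0,0,0],[0,0,0],[0,0,0],[0,0,0]]}'; python3 -c "
from h import *
st()"; python3 -m pendant '{"offset":[[0,0,0.06],[0,0,0.15],[0,-0.2,0.2],[0,-0.4,0.2],[0,-0.4,0.2]],"turn":[[0,0,0],[0,0,0],[0,0,0],[0,0,0],[0,0,0]]}';  python3 - <<'E'
from h import *
go(-.155,-.05,.16)
p,d=save('scene','sc5',(190,145,260,195),10)
E
```

```text
clock: 4.4
position: [0.5029, 0.3574, 0.0731]
ee_rot: [0.545, 0.452, -0.45, -0.544]
ft_force: [0.2, -0.9, 0.4]
grip_width: -0.001
t 4.4 local [0.0047 0.083 ] z 0.0731 F own [ 0.39 -0.86] 0.39 w -0.001
clock: 5.03
position: [0.4634, 0.3668, 0.1565]
ee_rot: [0.545, 0.454, -0.449, -0.544]
ft_force: [0.5, 0.3, -0.0]
grip_width: -0.002
t 5.03 local [-0.0357  0.0848] z 0.1565 F own [0.48 0.38] -0.0 w -0.002
offset [-0.673 -0.025  0.597] turn [0.008 0.001 0.007]
```

View pics/sc5.png

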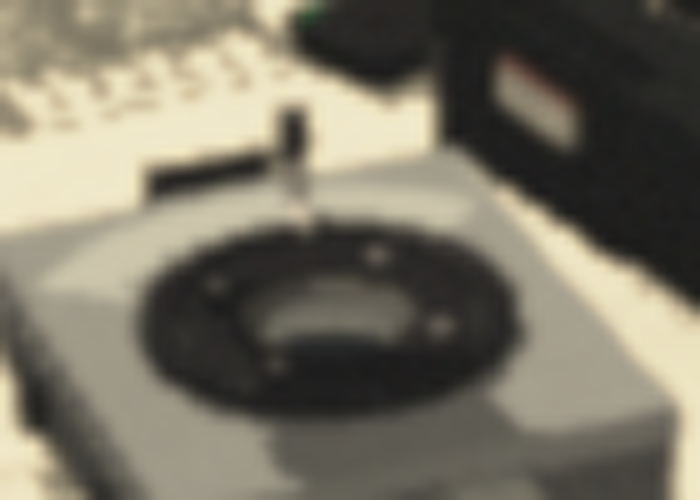

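```bash
python3 -m pendant '{"offset":[[-0.25,0,-0.03],[-0.5,0,-0.08],[-0.75,0,-0.13],[-1,0,-0.18],[-1,0,-0.18]],"turn":[[0,0,0],[0,0,0],[0,0,0],[0,0,0],[0,0,0]]}';  python3 - <<'E'
from h import *
go(0,-.195,.16)
E
```

```text
clock: 5.7
position: [0.4604, 0.1589, 0.153]
ee_rot: [0.546, 0.451, -0.449, -0.545]
ft_force: [0.1, -0.2, 1.2]
grip_width: -0.002
t 5.7 local [-1.0e-04 -1.2e-01] z 0.153 F own [ 0.11 -0.19] 1.2 w -0.002
offset [-0.375 -0.035 -0.002] turn [ 0.004 -0.006  0.001]
```

```bash
python3 -m pendant '{"offset":[[-0.2,0,0],[-0.38,0,0],[-0.38,0.2,0],[-0.38,0.4,0],[-0.38,0.58,0],[-0.38,0.58,0],[-0.38,0.58,0]],"turn":[[0,0,0],[0,0,0],[0,0,0],[0,0,0],[0,0,0],[0,0,0],[0,0,0]]}';  python3 - <<'E'
from h import *
go(0,-.110,.036)
a,_=save('scene','sc6',(190,150,290,225),6);b,_=save('top','top6',(160,150,270,230),5.5)
A=cv2.imread('pics/sc6.png');B=cv2.imread('pics/top6.png');B=cv2.resize(B[:, :600],(600,440));cv2.imwrite('pics/v6.png',cv2.resize(cv2.vconcat([A,B]),None,fx=.67,fy=.67))
E
```

```text
clock: 6.58
position: [0.4466, 0.085, 0.0378]
ee_rot: [0.546, 0.451, -0.449, -0.545]
ft_force: [-0.1, -0.3, 0.7]
grip_width: 0.0
t 6.58 local [ 1.000e-04 -1.951e-01] z 0.0378 F own [-0.07 -0.3 ] 0.69 w 0.0
offset [0.426 0.01  0.002] turn [ 0.005 -0.005  0.002]
```

View pics/v6.png

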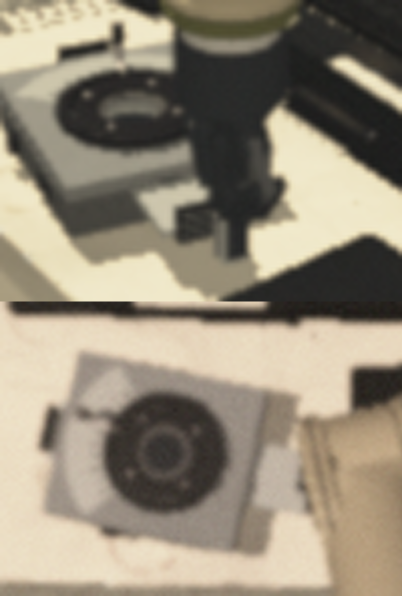

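```bash
python3 -m pendant '{"offset":[[0.05,0.01,0],[0.1,0.01,0],[0.15,0.01,0],[0.2,0.01,0],[0.25,0.01,0],[0.3,0.01,0],[0.34,0.01,0],[0.37,0.01,0],[0.385,0.01,0],[0.385,0.01,0]],"turn":[[0,0,0],[0,0,0],[0,0,0],[0,0,0],[0,0,0],[0,0,0],[0,0,0],[0,0,0],[0,0,0],[0,0,0]]}';  python3 - <<'E'
from h import *
go(0,-.108,.036)
E
```

```text
clock: 7.92
position: [0.4617, 0.1609, 0.0364]
ee_rot: [0.546, 0.452, -0.448, -0.545]
ft_force: [0.9, -0.4, -0.4]
grip_width: 0.002
t 7.92 local [ 0.0008 -0.1178] z 0.0364 F own [ 0.95 -0.22] -0.42 w 0.002
offset [0.049 0.002 0.004] turn [ 0.006 -0.005  0.003]
```

```bash
for i in 1 2; do python3 -m pendant '{"offset":[[0.01,0,0],[0.015,0,0],[0.015,0,0]],"turn":[[0,0,0],[0,0,0],[0,0,0]]}' >/dev/null; python3 -c "
from h import *
st()"; done
```

```text
t 8.3 local [ 0.0007 -0.1148] z 0.0364 F own [ 0.83 -1.33] 0.17 w -0.002
t 8.68 local [ 0.0008 -0.1116] z 0.0364 F own [ 0.79 -0.46] -0.04 w -0.002
```

```bash
for i in 1 2 3; do python3 -m pendant '{"offset":[[0.004,0,0],[0.008,0,0],[0.008,0,0]],"turn":[[0,0,0],[0,0,0],[0,0,0]]}' >/dev/null; python3 -c "
from h import *
st()"; done
```

```text
t 9.05 local [ 0.0008 -0.1099] z 0.0364 F own [ 1.24 -0.4 ] -0.04 w -0.002
t 9.43 local [ 0.0008 -0.1082] z 0.0364 F own [ 1.63 -1.1 ] -1.27 w -0.0
t 9.8 local [ 0.0008 -0.1065] z 0.0364 F own [ 0.47 -0.26] -0.27 w -0.0
```

```bash
python3 - <<'E'
from h import *
save('scene','sc7',(205,160,285,220),8);save('top','top7',(160,150,270,230),5)
E
```

```text
(no output)
```

View pics/sc7.png

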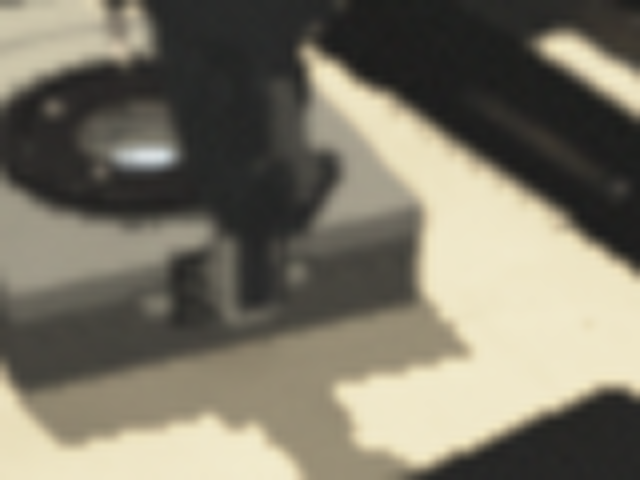

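```bash
for i in 1 2 3; do python3 -m pendant '{"offset":[[0.004,0,0],[0.007,0,0],[0.007,0,0]],"turn":[[0,0,0],[0,0,0],[0,0,0]]}' >/dev/null; python3 -c "
from h import *
o=st(); print(np.round(o['torque'],2))"; done
```

```text
t 10.28 local [ 0.0008 -0.1061] z 0.0364 F own [-0.07 -5.88] 1.62 w -0.003
[-1.22  0.27  0.01]
t 10.65 local [ 0.0007 -0.1061] z 0.0363 F own [-0.84 -7.43] 5.56 w -0.001
[-1.48  0.44 -0.01]
t 11.03 local [ 0.0007 -0.1061] z 0.0363 F own [-1.39 -7.98] 5.89 w 0.001
[-1.51  0.5  -0.01]
```

Firm stop at 6–8 N without further travel: the slider is home. Backing off and checking.

```bash
python3 -m pendant '{"offset":[[-0.1,0,0],[-0.3,0,0],[-0.5,0,0],[-0.5,-0.3,0],[-0.5,-0.6,0],[-0.7,-0.7,0],[-0.95,-0.7,0],[-0.95,-0.7,0]],"turn":[[0,0,0],[0,0,0],[0,0,0],[0,0,0],[0,0,0],[0,0,0],[0,0,0],[0,0,0]]}'; python3 - <<'E'
from h import *
st()
a,_=save('scene','sc8',(185,145,265,220),5);b,d=save('top','top8',(165,155,245,225),5)
A=cv2.imread('pics/sc8.png');B=cv2.imread('pics/top8.png');h=max(A.shape[0],B.shape[0])
pad=lambda q:cv2.copyMakeBorder(q,0,h-q.shape[0],0,0,cv2.BORDER_CONSTANT)
cv2.imwrite('pics/v8.png',cv2.hconcat([pad(A),pad(B)]))
for n,c in(('sc',lambda X:((pix('scene',X)-[185,145])+.5)*5-.5),('top',lambda X:((pix('top',X)-[165,155])+.5)*5-.5+[400,0])):
  for a in (72,75,78): print(n,a,[c(np.r_[O+R2@(r*np.array([np.cos(np.radians(a)),np.sin(np.radians(a))])),z]).round(0) for r,z in((.084,.0865),(.096,.051))])
  print(n,'plate top edge at home',c(np.r_[O+R2@[0,-.095],.056]),'corner',[c(np.r_[O+R2@q,.05]).round() for q in([.082,.104],[.082,-.085],[-.082,-.085],[-.082,.104])])
m=manip.camera_model('top');K,R,t=[np.array(m[k]) for k in('intrinsics','R','t')]
v,u=np.mgrid[0:384,0:512]
P=((np.stack([u,v,np.ones_like(u)],-1)@np.linalg.inv(K).T*d[...,None])-t)@R
s=np.zeros((384,512),bool); s[165:205,170:192]=1
q=P[s&(P[...,2]>.074)&(P[...,2]<.1)];l=(q[:,:2]-O)@R2;print(len(q),l.mean(0),np.degrees(np.arctan2(*l.mean(0)[::-1])))
E
```

```text
clock: 12.02
position: [0.4261, -0.0172, 0.1769]
ee_rot: [0.548, 0.448, -0.447, -0.546]
ft_force: [0.3, 1.0, -0.4]
grip_width: -0.001
t 12.03 local [-0.001  -0.2995] z 0.1769 F own [0.15 1.05] -0.35 w -0.001
sc 72 [array([181.,  53.]), array([182.,  93.])]
sc 75 [array([174.,  53.]), array([174.,  94.])]
sc 78 [array([167.,  54.]), array([167.,  94.])]
sc plate top edge at home [246.21345381 229.3319002 ] corner [array([248.,  72.]), array([366., 201.]), array([108., 260.]), array([ 13., 119.])]
top 72 [array([493., 117.]), array([485., 115.])]
top 75 [array([490., 123.]), array([482., 121.])]
top 78 [array([487., 128.]), array([479., 127.])]
top plate top edge at home [729.82359717 206.22806677] corner [array([484.,  41.]), array([740.,  93.]), array([693., 316.]), array([435., 263.])]
10 [0.02007173 0.08265587] 76.35078783485348
```

View pics/v8.png

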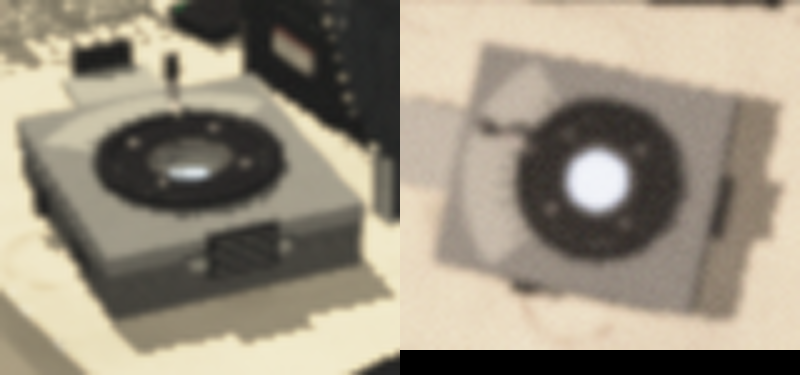

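Slider home and light clear. The lever reads ~76.4° against the 75° mark: inside tolerance, but I'll nudge it 2 mm for margin.

```bash
python3 -m pendant '{"offset":[[0.25,0,0.03],[0.5,0,0.06],[0.75,0,0.1],[0.98,0,0.15],[0.98,0,0.15]],"turn":[[0,0,0],[0,0,0],[0,0,0],[0,0,0],[0,0,0]]}' >/dev/null;  python3 -c "
from h import *
go(-.035,.083,.16)"
```

```text
t 12.75 local [-0.0319 -0.0957] z 0.1756 F own [-0.3  -0.73] -0.56 w -0.004
offset [0.893 0.077 0.016] turn [ 0.002  0.    -0.001]
```

```bash
python3 -m pendant '{"offset":[[0.25,0,0],[0.5,0.02,0.01],[0.75,0.04,0.02],[0.89,0.06,0.02],[0.89,0.08,0.02],[0.89,0.25,0.02],[0.89,0.4,0.02],[0.89,0.51,0.02],[0.89,0.51,0.02],[0.89,0.51,0.02]],"turn":[[0,0,0],[0,0,0],[0,0,0],[0,0,0],[0,0,0],[0,0,0],[0,0,0],[0,0,0],[0,0,0],[0,0,0]]}' >/dev/null;  python3 -c "
from h import *
go(.0066,.083,.073)"
```

```text
t 14.0 local [-0.0352  0.082 ] z 0.0745 F own [0.11 0.2 ] 0.34 w -0.0
offset [ 0.005  0.008 -0.209] turn [ 0.003 -0.    -0.   ]
```

```bash
python3 -m pendant '{"offset":[[0,0,-0.05],[0,0.01,-0.1],[0,0.01,-0.14],[0,0.01,-0.17],[0,0.01,-0.19],[0,0.01,-0.2],[0,0.01,-0.209],[0,0.01,-0.209],[0,0.01,-0.209]],"turn":[[0,0,0],[0,0,0],[0,0,0],[0,0,0],[0,0,0],[0,0,0],[0,0,0],[0,0,0],[0,0,0]]}' >/dev/null;  python3 -c "
from h import *
st()"; python3 -m pendant '{"offset":[[0,0,0.06],[0,0,0.15],[0,-0.2,0.2],[0,-0.42,0.2],[-0.2,-0.42,0.15],[-0.45,-0.42,0.1],[-0.7,-0.42,0.05],[-0.98,-0.42,0],[-0.98,-0.42,0]],"turn":[[0,0,0],[0,0,0],[0,0,0],[0,0,0],[0,0,0],[0,0,0],[0,0,0],[0,0,0],[0,0,0]]}' >/dev/null; python3 -m pendant '{"offset":[[-0.25,0,0],[-0.5,0,0],[-0.75,0,0],[-0.95,0,0],[-0.95,0,0],[-0.95,0,0]],"turn":[[0,0,0],[0,0,0],[0,0,0],[0,0,0],[0,0,0],[0,0,0]]}' >/dev/null; python3 - <<'E'
from h import *
st()
a,_=save('scene','sc9',(185,145,265,220),5);b,d=save('top','top9',(165,155,245,225),5)
A=cv2.imread('pics/sc9.png');B=cv2.imread('pics/top9.png');h=max(A.shape[0],B.shape[0])
pad=lambda q:cv2.copyMakeBorder(q,0,h-q.shape[0],0,0,cv2.BORDER_CONSTANT)
cv2.imwrite('pics/v9.png',cv2.hconcat([pad(A),pad(B)]))
m=manip.camera_model('top');K,R,t=[np.array(m[k]) for k in('intrinsics','R','t')]
v,u=np.mgrid[0:384,0:512]
P=((np.stack([u,v,np.ones_like(u)],-1)@np.linalg.inv(K).T*d[...,None])-t)@R
s=np.zeros((384,512),bool); s[165:205,170:192]=1
q=P[s&(P[...,2]>.074)&(P[...,2]<.1)];l=(q[:,:2]-O)@R2;print(len(q),l.mean(0),np.degrees(np.arctan2(*l.mean(0)[::-1])))
E
```

```text
t 15.12 local [0.0065 0.0821] z 0.0726 F own [-0.73 -0.55] -0.1 w 0.0
t 17.0 local [ 0.0051 -0.306 ] z 0.1569 F own [ 0.67 -0.5 ] -0.32 w -0.001
10 [0.02194277 0.08232711] 75.0758105097031
```

View pics/v9.png

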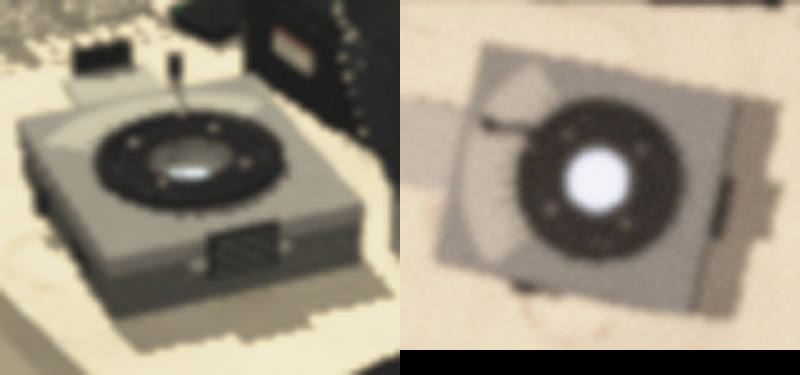

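The pin top now sits at (175,54) in the scene crop, where 75° predicts (174,53). The slider plate is home and the stand has not moved.

```bash
python3 -c "
from workcell import manip
print(manip.hand_in())"
```

```text
the job is handed in; nothing more can be done
None
```

The job is handed in, and my last checks showed both parts of the task done. It took about 17 s of the 51 s allowed, and I pushed with shut fingers only.

- **Iris lever:** I pushed the pin round in steps. After the first pass it read about 76.4° against the mark's 75°. That was within tolerance, but I nudged it 2 mm more. The last check put it at 75.1° from depth, and the scene picture agreed.
- **Filter slider:** I pushed it until the force rose to 6–8 N with no further travel. The smoked glass is out of the light opening, and the thumb plate sits right at the casting.
- **Stand and bystanders:** The stand's corners match where they were at the start. The dish by the stand looked unmoved. I did not re-measure the cup and bottle afterwards, but the arm never went near them.
- **Robot:** It ended clear of everything, about 157 mm above the desk on the right of the stand.

No check failed or disagreed, but two limits apply. The wrist force reading has about 1 N of noise, so it showed the slider's stop clearly but not the light sliding contact. I looked at 10 pictures, a little over the planned 8.

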